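# Square a closed carton into the corner of the packing jig

### The job

Push the larger of the two closed cartons along the bench until it is fully home in the corner of the packing jig: long side flush against the long rail and short end flush against the end stop, which stands at the left or the right end of the rail. Only push it with the fingers: it must stay flat on the bench and never be lifted or tipped. Leave the tins, jars, bottle and the smaller carton where they stand, and finish with the hand clear.

Things in the scene. Friction and masses are not known exactly. Their poses are not given: they have to be found in the camera images.
- carton: the larger closed cardboard carton, loose, 0.45 to 0.85 kg, 110 mm (its x) by 150 mm (its y) by 75 mm high, with a strip of clear tape over the top. Origin at the centre of its underside. At the start it stands on the robot's side of the rail, its +x long face turned roughly (within 0.3 rad) to the rail, with 30 to 100 mm of clear bench between them. Too wide to grasp; it slides on the bench with ordinary cardboard friction (2 to 12 N to keep it sliding)
- rail: straight aluminium bar fixed to the bench, 500 mm long (its y), 20 mm thick (its x), 30 mm high. Origin at the centre of its underside; its x axis points away from the robot side, so the working face, which the carton's long side must meet, lies at x = -10 mm in its frame
- end_stop: aluminium bar fixed to the bench, square to the rail and sharing its axes, 110 mm long (its x), 20 mm thick (its y), 30 mm high. Origin at the centre of its underside. It stands on the robot's side of the rail near its left (+y) or right (-y) end, about 235 mm from the rail's middle; the working face is the one towards the rail's middle, 10 mm from its origin
- flat_tin_mid (a point): centre (17.5 mm up) of a flat tin, 70 mm across, 35 mm high, that stands at the other end of the rail, where there is no end stop; leave alone
- wide_tin_mid (a point): centre (20 mm up) of a wide flat tin, 90 mm across, 40 mm high, beyond the rail; leave alone
- tall_tin_mid (a point): centre (52.5 mm up) of a tall tin, 72 mm across, 105 mm high, to one side; leave alone
- jar_a_mid (a point): centre (60 mm up) of a closed jar, 68 mm across, 120 mm high, to one side; leave alone
- jar_b_mid (a point): centre (60 mm up) of a second such jar; leave alone
- sauce_bottle_mid (a point): centre (75 mm up) of a bottle, 52 mm across, 150 mm high, beyond the rail; leave alone
- small_carton_mid (a point): centre (30 mm up) of the smaller closed carton, 70 by 90 by 60 mm high, to one side; leave alone
Things that resemble listed ones, but are neither listed nor needed, are in the scene too. What is shaped like the end_stop but blue or pink is not meant.

How it is judged (in metres and radians):
At the end, for the whole second after the job is handed in: the larger carton lies flat and at rest in the corner, on the rail's middle side of the end stop: its centre within 4 mm of touching distance from the rail and from the end stop, and turned less than 2 degrees from the rail (x of carton in the frame of rail between -0.069 and -0.06 m and y of carton in the frame of rail between -0.17 and 0.17 m and y of carton in the frame of end_stop between -0.089 and 0.089 m and angle between the x axis of carton and the x axis of rail, either way round below 0.035 rad and height (world z) of carton below 0.004 m and angle between carton's own z axis and vertical below 0.03 rad and linear speed of carton below 0.01 m/s).
It fails at once if the carton is lifted off the bench or tipped (12 mm, or 0.15 rad) (height (world z) of carton above 0.012 m or angle between carton's own z axis and vertical above 0.15 rad).
It fails at once if a tin, a jar, the bottle or the smaller carton is moved by more than 10 mm (distance of any of flat_tin_mid, wide_tin_mid, tall_tin_mid, jar_a_mid, jar_b_mid, sauce_bottle_mid, small_carton_mid from where it was at the start of the episode above 0.01 m).
It also fails if it takes over 48 s, if anything falls off the work surface, if the arm or the gripper's body presses on something with over 40 N, if the wrist force passes 120 N, or if a joint passes its speed limit or range.

### The arm

A 7-joint arm with a two-finger parallel gripper is mounted at the origin on the work surface. World frame = base frame: x ahead of the robot, y to its left, z up, the work surface at z = 0. Lengths are in m, angles in degrees, forces in N, time in s.
With the tool pointing down it reaches from about 0.425 to 0.875 m from the base axis. Payload 4.7 kg.
Tool frame: the origin (TCP) lies midway between the tips of the shut fingers; the grasp point (between the pads) lies 19 mm behind it; y points along the fingers, x is the direction in which the jaws open and shut, and the axes are right-handed (so a half turn about y gives the same grasp; the last joint's range is limited). The gripper opens to 87 mm and grips with 3 to 60 N. Pads are 19 mm wide; open, the fingers measure 117 mm over their backs; the gripper's body (75 mm by 190 mm) begins 51 mm behind the grasp point.
Start: joints at [-68.176, 18.392, -4.016, 83.108, 1.295, 78.541, -3.26], TCP at [0.233, 0.607, 0.223] pointing down, gripper open.
Joint ranges: [-163.93, 163.93], [-17.29, 119.83], [-79.2, 71.16], [3.27, 140.29], [-89.18, 269.18], [5.43, 117.66], [-154.24, 154.24]. Speed limits (degrees/s): [147.25, 147.25, 180, 180, 180, 180, 180].

### API

Orientations are given as [roll, pitch, yaw] about the fixed x, y, z axes, in that order (R = Rz(yaw) Ry(pitch) Rx(roll)).
In Python, from cell import env gives the robot as it stands.
- The arm moves only by the tool carry_out, never from a script. Its argument "targets" is a list of rows, each a list of 2 entries, a list of its own where there are three numbers: the shift along the tool's x, y, z in mm, then the turn, a rotation vector about the tool's x, y, z in degrees. A call has 1 to 12 rows; each row shifts and turns the commanded pose from where the row before left it, along the tool's axes as they then stand; what a row does not reach is not made up. A row lasts 1/10 s, in which the tool goes at most 50 mm and 8.59 degrees, less where a joint would pass 70% of its speed; a pose out of reach is approached as far as the arm can. A call with a gripper value outside its range is refused whole. "jaw" is the opening, from 0 (shut) to 1 (fully open), set as the call begins (left out, the last holds). The fingers move at their own pace and stop on an object; "squeeze" is the grip in N (left out, the last holds). Time passes only in rows, so rows that do not move let the fingers close. It gives the time, the measured TCP pose, the force and the opening at its end, in the units of the state.
- env.get_obs(): the state, without advancing time (a new reading comes with each control period).
- env.read_camera(name): name is "scene" or "side" or "wrist"; returns the picture (420x560x3 uint8, red, green, blue); there is no depth.
- env.get_calibration(name): a dict with "fx", "fy", "cx", "cy" (pixels), "R" (3x3) and "t" (3): a world point X has camera coordinates R X + t; the wrist camera has in their place "hand_eye" (4x4, takes a point from camera to tool coordinates, whose origin is the TCP and whose axes are the tool frame's). Camera axes: x right, y down, z forward; pixel columns grow to the right and rows downward; lengths in m; the calibration is good to about 2 mm. A picture is of the moment at which its call begins: read the wrist's pose just before it. get_calibration takes no time and is no camera call.
- env.sign_off(): hands the job in, once; it reports no verdict.
Trained networks look in the newest picture that a camera, given by its name, has taken for a name from the list of things; names that differ only in an ending like _2 or _b are one class to them, and where a whole thing is asked for, a point or a joint stands for the part that bears it (a point fixed in the world has none). Each returns a list of dicts, best first, with "p" (0 to 1); they miss things now and then, are a little off and sometimes report something else, mostly with a low value. They report only what shows in the picture. A call takes as long as a camera call. They do not tell look-alikes from the thing itself.
- env.outline_of(camera, label): "mask" (420x560 bool, what is visible of it) and "xy" ([column, row] in pixels, amid what is visible of it).
The state is a dict: "time_s": time; "qpos": joint angles; "joint_velocities": joint speeds; "effort": joint torques, N m; "tool_pos": TCP position; "tool_rot": TCP orientation; "force": force on the tool from outside, world axes, zero at the start; "wrist_torque": the same for the moment, N m; "grip_width": finger opening in m.
Only numpy, scipy, OpenCV 4.12 (cv2) and the standard library are available. Lean on these libraries where they do the work, as an engineer would, in place of code of your own. Each camera call takes 0.05 s, during which the arm holds its last target.

## Working session

There is one attempt and no reset: what is moved stays moved. The work goes in short steps, Python scripts to look and compute and a tool call to move; the robot and the scene stay as the last step left them, time stands still between calls to the robot, and variables do not carry over. Pictures are saved under pics/ and viewed, and the job is handed in when it is done.

Besides the shell and the picture viewer there is one more tool, called after "Request:" as name(argument=value, ...), one argument or row to a line, values as JSON. carry_out: Moves the arm, as the interface text tells. Its arguments: {"type":"object","properties":{"targets":{"type":"array","items":{"type":"array"}},"jaw":{"type":"number"},"squeeze":{"type":"number"}},"required":["targets"]}

```bash
ls; mkdir -p pics
python3 - <<'E'
from cell import env
import cv2,json,numpy as np
o=env.get_obs(); print(o)
for c in ["scene","side"]:
    im=env.read_camera(c); cv2.imwrite(f"pics/{c}0.png",cv2.cvtColor(im,cv2.COLOR_RGB2BGR)); print(c,env.get_calibration(c))
    for l in ["carton","rail","end_stop","small_carton_mid"]:
        r=env.outline_of(c,l)
        for d in r[:4]: print(c,l,d["p"],d["xy"],d["mask"].sum())
print(env.get_calibration("wrist"))
E
```

```text
pics
{'time_s': 0.0, 'qpos': array([-68.1766625 ,  18.44080313,  -4.01402279,  83.17470401,
         1.29630362,  78.54014513,  -3.25838291]), 'joint_velocities': array([-0.01576839,  0.00601522,  0.02744804, -0.01699336,  0.00406442,
       -0.01620774, -0.05174746]), 'effort': array([ 8.68834468e-05, -4.91286564e+01, -4.04148744e-01, -3.12525237e+01,
       -6.40314817e-02,  4.34589351e-02,  1.79501649e-04]), 'tool_pos': array([0.23297665, 0.60622495, 0.22144328]), 'tool_rot': array([-90.00744093,   0.11034422,  68.98684634]), 'force': array([ 0.10000403, -0.00096127,  0.15813018]), 'wrist_torque': array([-0.00248681,  0.02096415, -0.04719631]), 'grip_width': 0.08682457525959725}
scene {'fx': 434.91260989848337, 'fy': 434.91260989848337, 'cx': 280.6272124782857, 'cy': 199.27590010654365, 'R': array([[-0.1545557 ,  0.98794777, -0.00846982],
       [ 0.71653515,  0.10618508, -0.68942157],
       [-0.68021313, -0.11262296, -0.72431082]]), 't': array([ 0.08599952, -0.39216812,  1.67878644])}
scene carton 0.64 [294.5, 183.3] 2204
scene carton 0.62 [316.1, 253.1] 841
scene rail 0.7 [284.
[... 428 characters left out ...]
1.32173251])}
side carton 0.66 [253.5, 206.3] 3042
side rail 0.82 [306.1, 220.5] 1522
side end_stop 0.94 [217.9, 270.8] 691
side end_stop 0.73 [284.1, 293.8] 749
side end_stop 0.61 [364.0, 344.9] 792
side small_carton_mid 0.96 [214.4, 329.4] 1795
{'fx': 290.9771603172882, 'fy': 290.9771603172882, 'cx': 278.161013510231, 'cy': 208.8299691158216, 'hand_eye': array([[ 9.99999827e-01,  1.46954669e-04,  5.69954465e-04,
         1.35202812e-03],
       [-5.14017945e-04, -2.53723288e-01,  9.67276708e-01,
        -1.62424518e-01],
       [ 2.86756549e-04, -9.67276833e-01, -2.53723168e-01,
         6.84063296e-02],
       [ 0.00000000e+00,  0.00000000e+00,  0.00000000e+00,
         1.00000000e+00]])}
```

View pics/scene0.png

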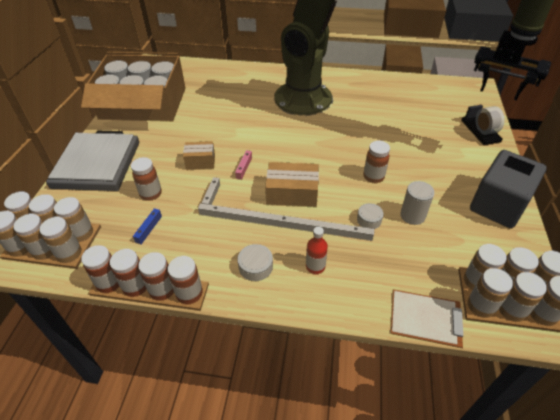

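View pics/side0.png

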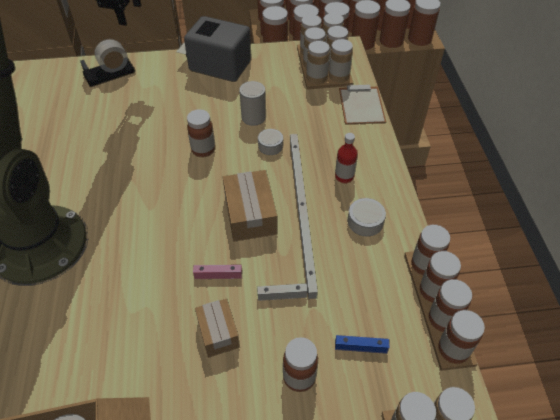

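The grey end stop stands at scene (212,190) / side (284,294), at the rail's right (-y) end. It joins the rail squarely. The blue bar at scene (147,226) and the pink one at (244,168) are decoys. The larger carton is at scene (293,183) / side (250,205), and the smaller one at scene (199,155) / side (217,327). Next I'll fit the box poses and check an enlarged crop.

```bash
cat > h.py <<'E'
from cell import env
import cv2,numpy as np
from scipy.optimize import minimize
def proj(c,P,cal=None):
    k=cal or env.get_calibration(c); q=np.asarray(P)@np.asarray(k["R"]).T+k["t"]
    return np.c_[k["fx"]*q[:,0]/q[:,2]+k["cx"],k["fy"]*q[:,1]/q[:,2]+k["cy"]]
def box(x,y,yaw,s):
    c,n=np.cos(yaw),np.sin(yaw)
    return np.array([[x+c*a*s[0]/2-n*b*s[1]/2,y+n*a*s[0]/2+c*b*s[1]/2,z*s[2]] for a in(-1,1) for b in(-1,1) for z in(0,1)])
def sil(c,P,S=8):
    h=cv2.convexHull(proj(c,P).astype(np.float32)); m=np.zeros((420*2,560*2),np.uint8)
    cv2.fillConvexPoly(m,np.round((h*2+0.5)*16).astype(np.int32),255,shift=4)
    return cv2.resize(m,(560,420),interpolation=cv2.INTER_AREA)/255.
def fit(masks,s,p0,extra=None):
    def f(p):
        P=box(*p,s); e=0
        for c,m in masks.items():
            d=np.abs(sil(c,P)-cv2.GaussianBlur(m.astype(np.float32),(0,0),.6)); e+=d.sum()/m.sum()
        return e
    best=None
    for dy in(-.15,0,.15):
        q=np.array(p0)+[0,0,dy]
        r=minimize(f,q,method="Nelder-Mead",options=dict(initial_simplex=[q,q+[.02,0,0],q+[0,.02,0],q+[0,0,.1]],xatol=1e-4,fatol=1e-4,maxiter=250))
        if best is None or r.fun<best.fun: best=r
    return best.x,best.fun
def ground(c,uv,z):
    k=env.get_calibration(c); R=np.asarray(k["R"]); C=-R.T@k["t"]
    d=R.T@np.array([(uv[0]-k["cx"])/k["fx"],(uv[1]-k["cy"])/k["fy"],1]); return C+d*(z-C[2])/d[2]
def near(c,l,xy,r=25):
    for d in env.outline_of(c,l):
        if np.hypot(*(np.array(d["xy"])-xy))<r: return d["mask"]
def draw(im,c,P,col):
    q=np.round(proj(c,P)*16).astype(int)
    for i in range(8):
        for j in range(i):
            if bin(i^j).count("1")==1: cv2.line(im,tuple(map(int,q[i])),tuple(map(int,q[j])),col,1,cv2.LINE_AA,4)
E
python3 - <<'E'
from h import *
ims={c:cv2.cvtColor(env.read_camera(c),cv2.COLOR_RGB2BGR) for c in("scene","side")}
S={"carton":((.11,.15,.075),(294,183),(253,206)),"rail":((.02,.5,.03),(285,221),(306,220)),"end_stop":((.11,.02,.03),(212,190),(284,294)),"small_carton_mid":((.07,.09,.06),(199,155),(214,329))}
for l,(s,a,b) in S.items():
    M={c:near(c,l,xy) for c,xy in(("scene",a),("side",b))}
    M={c:m for c,m in M.items() if m is not None}
    p0=[*ground("side",b,s[2]/2)[:2],0]
    for sub in [M]+([{c:M[c]} for c in M]):
        p,e=fit(sub,s,p0); print(l,list(sub),p.round(4),np.degrees(p[2]).round(2),round(e,3))
        if sub is M:
            for c in ims: draw(ims[c],c,box(*p,s),(0,255,0))
for l,uv in(("pink",(217,271)),("jarb",(300,365)),("flat",(271,142)),("jara",(202,134))): print(l,ground("side",uv,.02))
for c,(u,v) in(("scene",(180,130)),("side",(180,110))):
    cv2.imwrite(f"pics/{c}1.png",cv2.resize(ims[c][v:v+ (130 if c=="scene" else 200),u:u+220],None,fx=3,fy=3,interpolation=cv2.INTER_CUBIC))
print(env.get_obs()["time_s"])
E
```

```text
carton ['scene', 'side'] [0.5141 0.0281 0.0884] 5.06 0.084
carton ['scene'] [0.5147 0.0282 0.0892] 5.11 0.046
carton ['side'] [0.5137 0.0289 0.0899] 5.15 0.034
rail ['scene', 'side'] [ 0.6446  0.024  -0.05  ] -2.86 0.275
rail ['scene'] [ 0.6458  0.0222 -0.05  ] -2.86 0.112
rail ['side'] [ 0.6443  0.0251 -0.0481] -2.76 0.148
end_stop ['scene', 'side'] [ 0.563  -0.2103 -0.013 ] -0.74 0.577
end_stop ['scene'] [ 0.5577 -0.2114 -0.008 ] -0.46 0.322
end_stop ['side'] [ 0.5639 -0.2097 -0.0316] -1.81 0.237
small_carton_mid ['scene', 'side'] [ 0.4192 -0.287   0.2052] 11.76 0.122
small_carton_mid ['scene'] [ 0.4204 -0.2873  0.2116] 12.12 0.069
small_carton_mid ['side'] [ 0.4188 -0.2859  0.2084] 11.94 0.038
pink [ 0.4244277 -0.1413696  0.02     ]
jarb [ 0.58110822 -0.38468917  0.02      ]
flat [0.59241761 0.25695897 0.02      ]
jara [0.40405735 0.31192308 0.02      ]
1.0
```

View pics/side1.png

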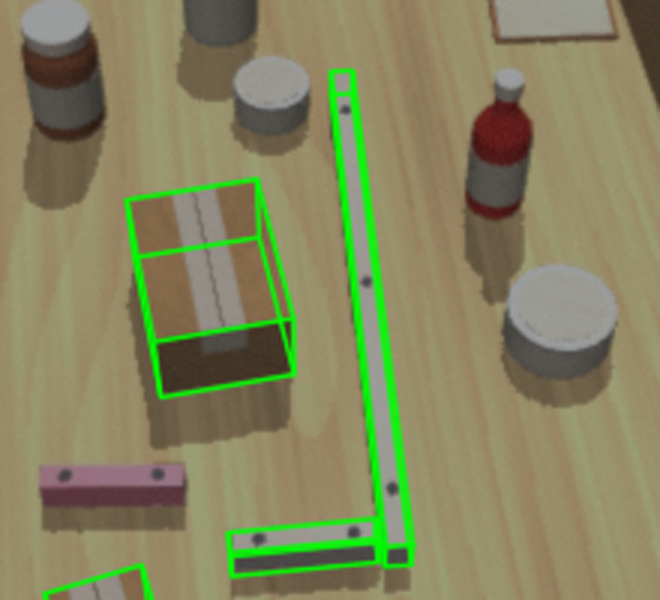

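View pics/scene1.png

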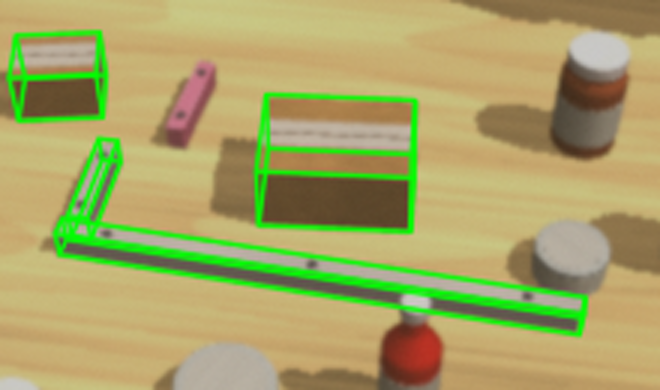

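The overlays fit well: rail yaw is about -2.8°, the stop sits 0.235 m from the rail's middle, and the carton yaw is 5.1°. Next I'll check clearances and work out the first move.

```bash
cat >> h.py <<'E'
from scipy.spatial.transform import Rotation as Ro
RY=np.radians(-2.8); RP=np.array([.6448,.0238]); EX=np.array([np.cos(RY),np.sin(RY)]); EY=np.array([-np.sin(RY),np.cos(RY)])
def r2w(x,y): return RP+x*EX+y*EY
def w2r(p): d=np.asarray(p)[:2]-RP; return np.array([d@EX,d@EY])
def status(goal=None):
    o=env.get_obs(); R=Ro.from_euler("xyz",o["tool_rot"],degrees=True)
    print("t",round(o["time_s"],2),"pos",o["tool_pos"].round(4),"rail",w2r(o["tool_pos"]).round(4),"rot",o["tool_rot"].round(2),"F",o["force"].round(1),"q",o["qpos"].round(0),"w",round(o["grip_width"],3))
    if goal is not None: print("shift mm",(R.inv().apply(np.array(goal)-o["tool_pos"])*1000).round(1))
E
python3 - <<'E'
from h import *
env.read_camera("side")
for l,h in(("flat_tin_mid",.0175),("jar_a_mid",.06),("sauce_bottle_mid",.075),("tall_tin_mid",.0525)):
    for d in env.outline_of("side",l)[:12]:
        g=ground("side",d["xy"],h)
        if g[0]<.9 and g[1]<.6: print(l,round(d["p"],2),np.round(d["xy"]),g.round(3),w2r(g).round(3))
o=env.get_obs(); 
print(r2w(-.215,0))
R=Ro.from_euler("xyz",[-90,0,87.2],degrees=True)
g=np.r_[r2w(-.215,0),.2]
print((R.inv().apply(g-o["tool_pos"])*1000).round(1)); status()
E
```

```text
flat_tin_mid 0.68 [368. 216.] [ 0.802 -0.027  0.018] [ 0.159 -0.043]
flat_tin_mid 0.57 [269. 142.] [0.587 0.26  0.018] [-0.069  0.233]
flat_tin_mid 0.51 [254. 103.] [0.562 0.429 0.018] [-0.102  0.4  ]
jar_a_mid 0.68 [366. 218.] [ 0.785 -0.062  0.06 ] [ 0.144 -0.078]
sauce_bottle_mid 0.57 [346. 161.] [0.769 0.112 0.075] [0.119 0.094]
tall_tin_mid 0.87 [256. 105.] [0.562 0.376 0.052] [-0.1    0.348]
[0.43005668 0.0343027 ]
[-562.2   22.6 -224.7]
t 1.25 pos [0.2331 0.6068 0.2226] rail [-0.4397  0.5622] rot [-90.    -0.    68.99] F [ 0.1 -0.4 -0.5] q [-68.  18.  -4.  83.   1.  79.  -3.] w 0.087
```

Request:
carry_out(
  targets=[
    [[0,0,0],[0,-8,0]],
    [[0,0,0],[0,-8,0]],
    [[0,0,0],[0,-2.2,0]],
  ],
  jaw=1,
)

```text
time_s: 1.55
tool_pos: [0.2331, 0.6067, 0.2226]
tool_rot: [-90.0, -0.0, 87.4]
force: [-0.7, 0.3, -0.0]
grip_width: 0.0871
```

Request:
carry_out(
  targets=[
    [[-46,0,-18],[0,0,0]],
    [[-46,0,-18],[0,0,0]],
    [[-46,0,-18],[0,0,0]],
    [[-46,0,-18],[0,0,0]],
    [[-46,0,-18],[0,0,0]],
    [[-46,0,-18],[0,0,0]],
    [[-46,0,-18],[0,0,0]],
    [[-46,0,-18],[0,0,0]],
    [[-46,0,-18],[0,0,0]],
    [[-46,0,-18],[0,0,0]],
    [[-46,0,-18],[0,0,0]],
    [[0,0,0],[-3,0,0]],
  ],
)

```text
time_s: 2.75
tool_pos: [0.4089, 0.0846, 0.2231]
tool_rot: [-93.1, 0.0, 86.5]
force: [-0.1, 0.9, -0.1]
grip_width: 0.087
```

Run:
```python
from h import *
status(np.r_[r2w(-.217,0),.018])
```

```text
t 2.75 pos [0.4089 0.0846 0.2231] rail [-0.2385  0.0492] rot [-9.314e+01  5.000e-02  8.648e+01] F [-0.1  0.9 -0.1] q [-38. -14.  19. 116.   6.  75.  65.] w 0.087
shift mm [-48.8 206.  -10.9]
```

Request:
carry_out(
  targets=[
    [[-25,0,-6],[0,0,0]],
    [[-24,0,-5],[0,-0.4,0]],
    [[0,40,0],[0,0,0]],
    [[0,40,0],[0,0,0]],
    [[0,40,0],[0,0,0]],
    [[0,0,0],[0,0,0]],
  ],
)

```text
time_s: 3.35
tool_pos: [0.4168, 0.0407, 0.0991]
tool_rot: [-92.5, 0.2, 87.6]
force: [-0.9, 0.2, -0.3]
grip_width: 0.0867
```

Run:
```python
from h import *
status(np.r_[r2w(-.217,0),.018])
```

```text
t 3.35 pos [0.4168 0.0407 0.0991] rail [-0.2285  0.0058] rot [-92.49   0.22  87.55] F [-0.9  0.2 -0.3] q [-36.  -7.  25. 125.   5.  59.  74.] w 0.087
shift mm [-5.5 81.5 -8. ]
```

Request:
carry_out(
  targets=[
    [[-3,30,0],[0,0,0]],
    [[-3,30,0],[0,0,0]],
    [[0,20,0],[0,0,0]],
    [[0,0,0],[0,0,0]],
    [[0,0,0],[0,0,0]],
  ],
)

```text
time_s: 3.85
tool_pos: [0.4261, 0.0361, 0.0251]
tool_rot: [-93.1, -0.0, 87.6]
force: [-0.1, -0.1, 0.6]
grip_width: 0.0869
```

Run:
```python
from h import *
status(np.r_[r2w(-.217,0),.018])
for c in("side",):
    cv2.imwrite(f"pics/{c}2.png",cv2.cvtColor(env.read_camera(c),cv2.COLOR_RGB2BGR))
```

```text
t 3.85 pos [0.4261 0.0361 0.0251] rail [-0.2191  0.0016] rot [-9.31e+01 -1.00e-02  8.76e+01] F [-0.1 -0.1  0.6] q [-35.   0.  27. 129.   1.  48.  79.] w 0.087
shift mm [-1.6  7.2 -1.7]
```

View pics/side2.png

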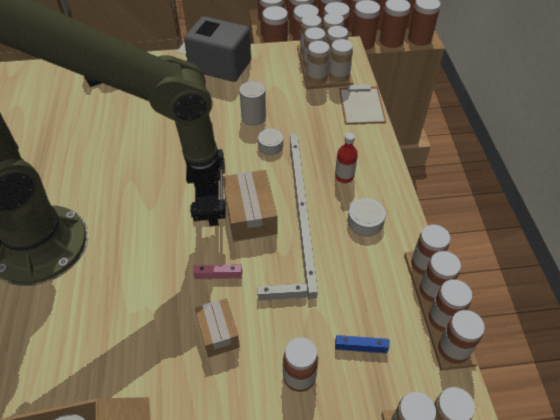

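Request:
carry_out(
  targets=[
    [[0,1,-6],[0,0.4,0]],
    [[0,1,-6],[0,0,0]],
    [[0,1,-6],[0,0,0]],
    [[0,1,-6],[0,0,0]],
    [[0,1,-6],[0,0,0]],
    [[0,1,-6],[0,0,0]],
    [[0,1,-6],[0,0,0]],
    [[0,1,-6],[0,0,0]],
    [[0,1,-6],[0,0,0]],
    [[0,1,-6],[0,0,0]],
    [[0,0,-6],[0,0,0]],
    [[0,0,-6],[0,0,0]],
  ],
)

```text
time_s: 5.1
tool_pos: [0.4959, 0.0321, 0.0163]
tool_rot: [-92.8, 0.0, 87.2]
force: [-2.3, 0.6, -1.5]
grip_width: 0.0867
```

Run:
```python
from h import *
status()
for c in("scene",):
    cv2.imwrite(f"pics/{c}3.png",cv2.cvtColor(env.read_camera(c),cv2.COLOR_RGB2BGR))
```

```text
t 5.1 pos [0.4959 0.0321 0.0163] rail [-0.1491  0.001 ] rot [-9.280e+01  3.000e-02  8.719e+01] F [-2.3  0.6 -1.5] q [-33.  11.  28. 120.  -6.  48.  85.] w 0.087
```

View pics/scene3.png

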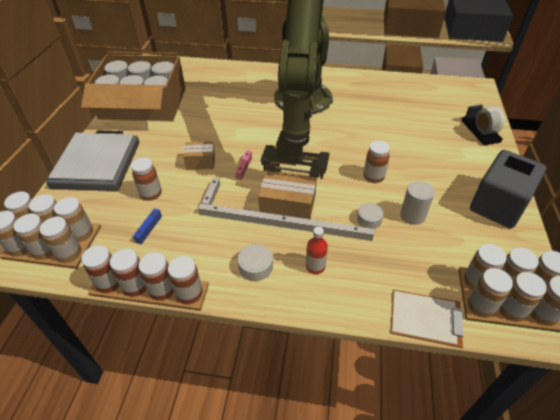

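The carton at (287,194) slides squarely ahead of the two fingers, about 20 mm from the rail. I'll continue more slowly.

Request:
carry_out(
  targets=[
    [[0,0,-4],[0,0,0]],
    [[0,0,-4],[0,0,0]],
    [[0,0,-3],[0,0,0]],
    [[0,0,-3],[0,0,0]],
    [[0,0,-2],[0,0,0]],
  ],
)

```text
time_s: 5.65
tool_pos: [0.5134, 0.0313, 0.018]
tool_rot: [-93.0, 0.0, 87.2]
force: [-2.8, 0.0, -2.1]
grip_width: 0.0868
```

Request:
carry_out(
  targets=[
    [[0,0,-2],[0,0,0]],
    [[0,0,-1],[0,0,0]],
  ],
)

```text
time_s: 5.85
tool_pos: [0.514, 0.0312, 0.0179]
tool_rot: [-92.7, 0.0, 87.2]
force: [-10.6, 0.3, 6.0]
grip_width: 0.0869
```

Request:
carry_out(
  targets=[
    [[0,0,-1],[0,0,0]],
    [[0,0,0],[0,0,0]],
  ],
)

```text
time_s: 6.05
tool_pos: [0.5141, 0.0312, 0.018]
tool_rot: [-92.6, -0.0, 87.2]
force: [-11.4, 0.6, 7.7]
grip_width: 0.0871
```

Request:
carry_out(
  targets=[
    [[0,0,6],[0,0,0]],
    [[0,0,20],[0,0,0]],
    [[0,-40,10],[0,0,0]],
    [[0,-45,0],[0,0,0]],
    [[0,-35,0],[0,0,0]],
  ],
)

```text
time_s: 6.55
tool_pos: [0.477, 0.0334, 0.1397]
tool_rot: [-93.4, -0.1, 87.2]
force: [0.2, 0.1, 0.2]
grip_width: 0.0868
```

```bash
cat >> h.py <<'E'
def locate(tag,cams=("scene","side"),p0=None,dirn=None):
    ims={c:cv2.cvtColor(env.read_camera(c),cv2.COLOR_RGB2BGR) for c in cams}
    s=(.11,.15,.075); M={}
    for c in cams:
        g=proj(c,[[*p0,.04]])[0]; m=near(c,"carton",g,30)
        if m is not None: M[c]=m
    for sub in [M]+([{c:M[c]} for c in M] if len(M)>1 else []):
        p,e=fit(sub,s,[*p0,RY]); r=w2r(p[:2]); print("carton",list(sub),p.round(4),"rail",r.round(4),"dyaw",np.degrees(p[2]-RY).round(2),"err",round(e,3))
        if sub is M:
            for c in ims: draw(ims[c],c,box(*p,s),(0,255,0))
    out=[]
    for c in cams:
        u,v=proj(c,[[*p0,.04]])[0].astype(int); out.append(cv2.resize(ims[c][max(0,v-65):v+65,u-65:u+65],(400,400),interpolation=cv2.INTER_CUBIC))
    cv2.imwrite(f"pics/{tag}.png",np.hstack(out))
E
python3 - <<'E'
from h import *
status(np.r_[r2w(-.068,.112),.145])
locate("loc1",p0=r2w(-.065,0))
E
```

```text
t 6.55 pos [0.477  0.0334 0.1397] rail [-0.1681  0.0013] rot [-93.36  -0.11  87.17] F [0.2 0.1 0.2] q [-36.  -3.  28. 117.   2.  63.  78.] w 0.087
shift mm [ 110.7    0.7 -100.1]
carton ['scene', 'side'] [ 0.5784  0.021  -0.0223] rail [-0.0662 -0.0061] dyaw 1.52 err 0.29
carton ['scene'] [ 0.5565  0.0193 -0.0518] rail [-0.0879 -0.0088] dyaw -0.17 err 0.224
carton ['side'] [ 0.5791  0.0207 -0.0491] rail [-0.0655 -0.0064] dyaw -0.01 err 0.045
```

View pics/loc1.png

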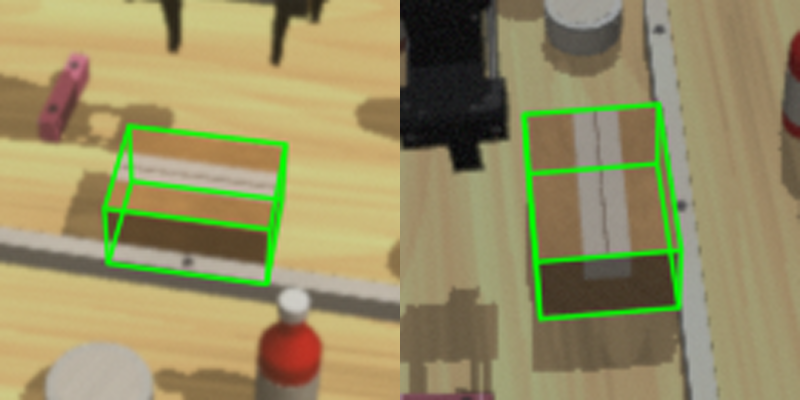

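The scene camera sees the carton partly behind the rail. The side fit gives rail x -0.0655 and 0°, so it is flush. Next I turn the hand to push along the rail from the +y end.

Request:
carry_out(
  targets=[
    [[37,0,-33],[3.2,0,0]],
    [[37,0,-33],[0,0,0]],
    [[37,0,-33],[0,8.2,0]],
    [[0,0,0],[0,8.2,0]],
    [[0,0,0],[0,8.2,0]],
    [[0,0,0],[0,8.2,0]],
    [[0,0,0],[0,8.2,0]],
    [[0,0,0],[0,8.2,0]],
    [[0,0,0],[0,8.2,0]],
    [[0,0,0],[0,8.2,0]],
    [[0,0,0],[0,8.2,0]],
    [[0,0,0],[0,8.2,0]],
  ],
  jaw=0.5,
)

```text
time_s: 7.95
tool_pos: [0.579, 0.1389, 0.136]
tool_rot: [-90.0, 0.3, 4.8]
force: [0.1, 0.9, 0.1]
grip_width: 0.0436
```

Request:
carry_out(
  targets=[
    [[0,0,0],[0,8,0]],
    [[0,0,0],[-3,0,0]],
    [[0,0,0],[0,0,0]],
  ],
)

```text
time_s: 8.25
tool_pos: [0.5788, 0.141, 0.1359]
tool_rot: [-93.1, 0.3, -2.6]
force: [-0.2, 0.1, -0.4]
grip_width: 0.0437
```

Run:
```python
from h import *
status(np.r_[r2w(-.068,.105),.018])
```

```text
t 8.25 pos [0.5788 0.141  0.1359] rail [-0.0717  0.1139] rot [-93.07   0.27  -2.64] F [-0.2  0.1 -0.4] q [-50.  19.  39.  98.  -9.  69. -12.] w 0.044
shift mm [  4.2 118.2  -2.5]
```

Request:
carry_out(
  targets=[
    [[3,30,0],[0,0,0]],
    [[1,30,0],[0,0,0]],
    [[0,30,0],[0,0,0]],
    [[0,26,0],[0,0.2,0]],
    [[0,0,0],[0,0,0]],
  ],
)

```text
time_s: 8.75
tool_pos: [0.5791, 0.1315, 0.0174]
tool_rot: [-93.2, 0.6, -3.0]
force: [0.0, -0.0, -0.2]
grip_width: 0.0435
```

Run:
```python
from h import *
status(np.r_[r2w(-.066,-.069),.018])
```

```text
t 8.75 pos [0.5791 0.1315 0.0174] rail [-0.0709  0.1043] rot [-93.19   0.6   -3.04] F [ 0.  -0.  -0.2] q [-47.  27.  37. 103. -15.  57.  -8.] w 0.043
shift mm [   5.6    9.  -173.1]
```

Request:
carry_out(
  targets=[
    [[0.5,0.3,-6],[0,-0.2,0]],
    [[0.5,0.3,-6],[0,0,0]],
    [[0.5,0.3,-6],[0,0,0]],
    [[0.5,0.3,-6],[0,0,0]],
    [[0.2,0.3,-6],[0,0,0]],
    [[0.2,0.3,-6],[0,0,0]],
    [[0.2,0.3,-6],[0,0,0]],
    [[0.2,0.3,-6],[0,0,0]],
    [[0.2,0.3,-6],[0,0,0]],
    [[0.2,0.3,-6],[0,0,0]],
    [[0.2,0.3,-6],[0,0,0]],
    [[0.2,0.3,-6],[0,0,0]],
  ],
)

```text
time_s: 9.95
tool_pos: [0.5823, 0.0671, 0.023]
tool_rot: [-92.5, 0.2, -2.6]
force: [-3.4, 12.1, 6.1]
grip_width: 0.0434
```

Run:
```python
from h import *
status(np.r_[r2w(-.066,-.069),.018])
locate("loc2",cams=("side",),p0=r2w(-.065,-.05))
```

```text
t 9.95 pos [0.5823 0.0671 0.023 ] rail [-0.0646  0.0402] rot [-92.51   0.25  -2.64] F [-3.4 12.1  6.1] q [-42.  25.  38. 105. -15.  56.  -1.] w 0.043
shift mm [  -1.7    9.8 -108.9]
carton ['side'] [ 0.5773 -0.0176 -0.0484] rail [-0.0654 -0.0447] dyaw 0.03 err 0.042
```

View pics/loc2.png

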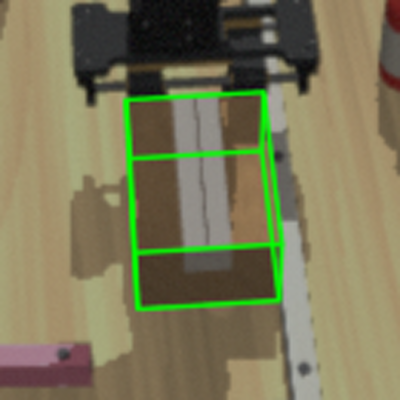

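The carton is sliding along the rail, still flush with it (0.03°). About 105 mm remain.

Request:
carry_out(
  targets=[
    [[-0.5,0.4,-6],[0,0,0]],
    [[-0.2,0.4,-6],[0,0,0]],
    [[0,0.4,-6],[0,0,0]],
    [[0,0.4,-6],[0,0,0]],
    [[0,0.4,-6],[0,0,0]],
    [[0,0.4,-6],[0,0,0]],
    [[0,0.4,-6],[0,0,0]],
    [[0,0.4,-6],[0,0,0]],
    [[0,0.4,-6],[0,0,0]],
    [[0,0.4,-6],[0,0,0]],
    [[0,0.4,-6],[0,0,0]],
    [[0,0.4,-6],[0,0,0]],
  ],
)

```text
time_s: 11.25
tool_pos: [0.579, -0.001, 0.0229]
tool_rot: [-92.2, 0.2, -2.5]
force: [-4.6, 17.8, 13.9]
grip_width: 0.0433
```

Run:
```python
from h import *
status(np.r_[r2w(-.066,-.066),.018])
locate("loc3",cams=("side",),p0=r2w(-.065,-.12))
```

```text
t 11.25 pos [ 0.579  -0.001   0.0229] rail [-0.0645 -0.028 ] rot [-92.22   0.23  -2.55] F [-4.6 17.8 13.9] q [-36.  24.  39. 106. -15.  56.   6.] w 0.043
shift mm [ -1.6   6.4 -37.8]
carton ['side'] [ 0.574  -0.0854 -0.0472] rail [-0.0653 -0.1125] dyaw 0.1 err 0.047
```

View pics/loc3.png

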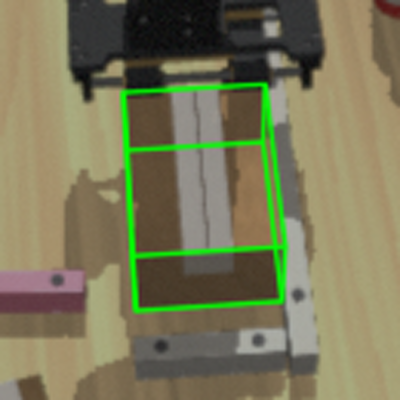

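The force is rising (18 N, with 14 N vertical) because the fingers are wedging downward on the face. I'll back off to relax that, then push again without the downward component.

Request:
carry_out(
  targets=[
    [[-1,0,8],[0,0,0]],
    [[0,0,6],[0,0,0]],
    [[0,0,0],[0,0,0]],
  ],
)

```text
time_s: 11.65
tool_pos: [0.5779, 0.0032, 0.0201]
tool_rot: [-93.0, 0.2, -2.8]
force: [-0.7, 0.6, 0.4]
grip_width: 0.0432
```

Run:
```python
from h import *
status(np.r_[r2w(-.066,-.066),.018])
```

```text
t 11.65 pos [0.5779 0.0032 0.0201] rail [-0.0658 -0.0239] rot [-93.01   0.2   -2.76] F [-0.7  0.6  0.4] q [-37.  24.  39. 106. -15.  55.   5.] w 0.043
shift mm [ -0.2   4.3 -42. ]
```

Request:
carry_out(
  targets=[
    [[0,0.2,-5],[0,0,0]],
    [[0,0.2,-5],[0,0,0]],
    [[0,0.2,-5],[0,0,0]],
    [[0,0.2,-5],[0,0,0]],
    [[0,0.2,-5],[0,0,0]],
    [[0,0.2,-5],[0,0,0]],
  ],
)

```text
time_s: 12.25
tool_pos: [0.5762, -0.0278, 0.0204]
tool_rot: [-93.0, 0.2, -2.8]
force: [0.8, 3.9, -2.0]
grip_width: 0.0434
```

Request:
carry_out(
  targets=[
    [[0,0.1,-3],[0,0,0]],
    [[0,0.1,-3],[0,0,0]],
  ],
)

```text
time_s: 12.45
tool_pos: [0.576, -0.0335, 0.0207]
tool_rot: [-93.0, 0.2, -2.8]
force: [-0.3, 2.7, -2.0]
grip_width: 0.0436
```

Request:
carry_out(
  targets=[
    [[0,0,-2],[0,0,0]],
    [[0,0,-2],[0,0,0]],
  ],
)

```text
time_s: 12.65
tool_pos: [0.576, -0.0371, 0.0209]
tool_rot: [-93.0, 0.2, -2.8]
force: [0.4, 3.6, -2.2]
grip_width: 0.0431
```

Run:
```python
from h import *
status(np.r_[r2w(-.066,-.066),.018])
locate("loc4",cams=("side",),p0=r2w(-.065,-.147))
```

```text
t 12.65 pos [ 0.576  -0.0371  0.0209] rail [-0.0658 -0.0642] rot [-92.99   0.21  -2.8 ] F [ 0.4  3.6 -2.2] q [-34.  24.  40. 107. -15.  55.   9.] w 0.043
shift mm [-0.2  3.  -1.6]
carton ['side'] [ 0.5731 -0.1091 -0.0434] rail [-0.0651 -0.1362] dyaw 0.32 err 0.114
```

View pics/loc4.png

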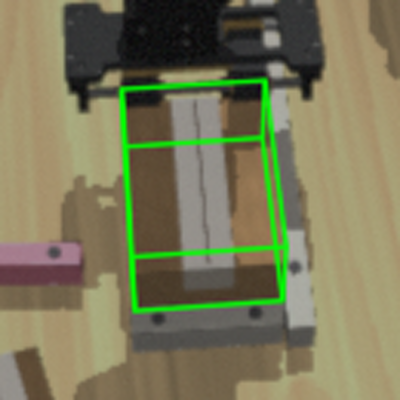

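Only sliding force so far (3.6 N), so it hasn't reached the stop yet. I'll continue in small steps.

Request:
carry_out(
  targets=[
    [[0,0,-1.5],[0,0,0]],
    [[0,0,-1.5],[0,0,0]],
  ],
)

```text
time_s: 12.95
tool_pos: [0.5758, -0.0398, 0.0211]
tool_rot: [-93.0, 0.2, -2.8]
force: [-0.1, 3.8, -2.3]
grip_width: 0.0437
```

Request:
carry_out(
  targets=[
    [[0,0,-1.5],[0,0,0]],
    [[0,0,-1],[0,0,0]],
  ],
)

```text
time_s: 13.15
tool_pos: [0.5758, -0.0399, 0.021]
tool_rot: [-92.8, 0.2, -2.7]
force: [-0.1, 8.8, -2.5]
grip_width: 0.0437
```

Request:
carry_out(
  targets=[
    [[0,0,-1],[0,0,0]],
    [[0,0,0],[0,0,0]],
  ],
)

```text
time_s: 13.35
tool_pos: [0.5758, -0.0399, 0.0211]
tool_rot: [-92.7, 0.2, -2.7]
force: [-0.5, 10.0, -2.1]
grip_width: 0.0436
```

Request:
carry_out(
  targets=[
    [[0,0,5],[0,0,0]],
    [[0,0,20],[0,0,0]],
    [[0,0,15],[0,0,0]],
    [[0,-45,5],[0,0,0]],
    [[0,-45,0],[0,0,0]],
    [[0,-40,0],[0,0,0]],
    [[0,0,45],[0,0,0]],
    [[0,0,45],[0,0,0]],
    [[0,0,40],[0,0,0]],
    [[0,0,0],[0,0,0]],
  ],
)

```text
time_s: 14.35
tool_pos: [0.5845, 0.146, 0.1414]
tool_rot: [-92.9, 0.2, -2.2]
force: [-1.1, -0.0, -1.0]
grip_width: 0.0436
```

Run:
```python
from h import *
status()
locate("loc5",p0=r2w(-.065,-.147))
```

```text
t 14.35 pos [0.5845 0.146  0.1414] rail [-0.0662  0.1191] rot [-92.87   0.2   -2.21] F [-1.1 -0.  -1. ] q [-50.  19.  38.  96.  -9.  70. -12.] w 0.044
carton ['scene', 'side'] [ 0.5708 -0.1254 -0.0358] rail [-0.0666 -0.1527] dyaw 0.75 err 0.342
carton ['scene'] [ 0.5642 -0.1266 -0.044 ] rail [-0.0732 -0.1542] dyaw 0.28 err 0.171
carton ['side'] [ 0.5729 -0.1086 -0.0461] rail [-0.0653 -0.1357] dyaw 0.16 err 0.146
```

View pics/loc5.png

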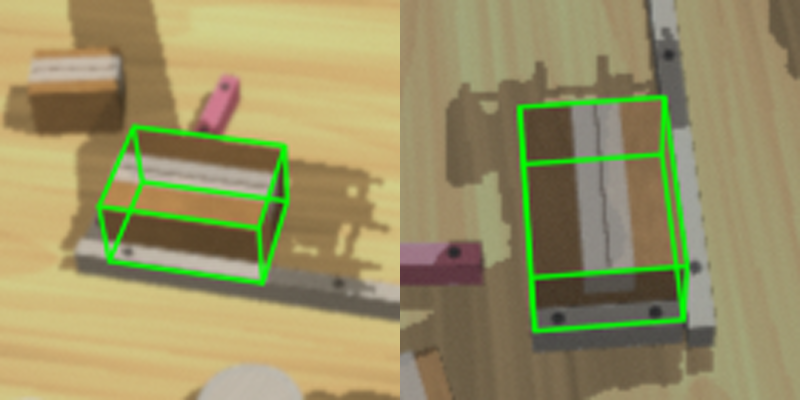

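The stop (side view) and rail (scene view) hide parts of the carton and bias the fit. I'll repeat it with those occluders masked out.

Run:
```python
from h import *
s=(.11,.15,.075); RB=box(*RP,RY,(.02,.5,.03))
ep=r2w(-.066,-.235); EB=box(*ep,RY,(.11,.02,.03))
for c in("scene","side"): env.read_camera(c)
p0=r2w(-.065,-.15)
occ={"scene":sil("scene",RB),"side":np.maximum(sil("side",EB),0)}
M={c:near(c,"carton",proj(c,[[*p0,.04]])[0],30) for c in occ}
ign={c:cv2.dilate((o>0.02).astype(np.uint8),np.ones((3,3)))>0 for c,o in occ.items()}
def f(p,cs): return sum((np.abs(sil(c,box(*p,s))-cv2.GaussianBlur(M[c].astype(np.float32),(0,0),.6))*~ign[c]).sum()/M[c].sum() for c in cs)
for cs in(("scene","side"),("scene",),("side",)):
    q=np.r_[p0,RY]
    b=min((minimize(f,q+[0,0,d],(cs,),method="Nelder-Mead",options=dict(initial_simplex=[q+[-.004,0,d],q+[.01,0,d],q+[0,.01,d],q+[0,0,.06+d]],xatol=1e-4,fatol=1e-4)) for d in(-.03,0,.03)),key=lambda r:r.fun)
    print(cs,w2r(b.x[:2]).round(4),"dyaw",np.degrees(b.x[2]-RY).round(2),round(b.fun,3))
print("at nominal",f(np.r_[p0,RY],("scene","side")))
# end stop refit with rail yaw
m=near("side","end_stop",proj("side",[[*ep,.02]])[0],25)
im=[cv2.cvtColor(env.read_camera(c),cv2.COLOR_RGB2BGR) for c in("scene","side")]
for c,i in zip(("scene","side"),im): cv2.imwrite(f"pics/full6_{c}.png",i)
status()
```

```text
('scene', 'side') [-0.0646 -0.1528] dyaw -0.69 0.075
('scene',) [-0.061 -0.152] dyaw 1.6 0.031
('side',) [-0.0652 -0.1537] dyaw -0.26 0.027
at nominal 0.10067306934473541
t 14.9 pos [0.5851 0.137  0.1421] rail [-0.0651  0.1101] rot [-92.99   0.19  -2.88] F [ 0.8 -0.2 -0.4] q [-49.  19.  39.  97.  -9.  70. -11.] w 0.043
```

View pics/full6_side.png

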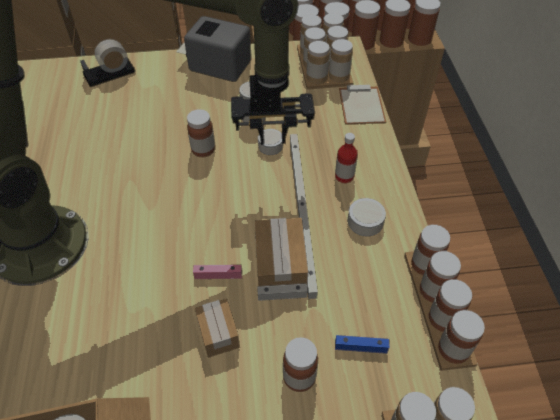

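The carton at side (281,250) sits against both bars, and the hand is clear at z 0.14 m. The other items stand as before, so I'm handing in.

```bash
python3 -c "
from cell import env
print(env.sign_off())"
```

```text
the job is handed in; nothing more can be done
None
```

I pushed the larger carton flush against the rail with both fingers open. I then slid it along the rail into the grey end stop at the right-hand end, backed off, raised the hand clear and handed the job in at about 15 s.

**Contact:** the push met the rail at about 11 N and the end stop at about 10 N. During the slide it climbed to about 18 N because the fingers were wedging down on the carton, so I backed off once to relieve it.

**Carton position in the rail frame:**

| Check | x (m) | y (m) | Turned from rail |
|---|---|---|---|
| Target | -0.065 | about -0.150 | 0° |
| Side camera | -0.0652 | -0.154 | -0.3° |
| Both cameras | -0.0646 | -0.153 | -0.7° |
| Scene camera alone | -0.061 | -0.152 | 1.6° |
| Finger position at the stop | – | about -0.151 | – |

**Disagreement:** the scene camera alone disagrees on the angle, and its x is closest to the limit. The rail hides part of the carton in that view, so I trusted the side camera and the contact forces. I did not make a final press towards the rail to settle it.

**Other items:** I judged these only by eye in the last side picture, where none looked moved. The hand hid most of the tall tin and part of the flat tin in that view, so those two are less certain.

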